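# Ready the screwdriver, then hold the suction pump's head plate over its screw holes

## Task

I am putting the head back on the suction pump. First close the chuck of the upright screwdriver on its bit: turn the sleeve clockwise, seen from above, until it is tight, and let go of it. Then pick up the loose head plate by its port block and hold it still and level about a centimetre above its seat on the pump, turned so that its three holes stand right over the three threaded holes, and finish while holding it there so that I can start the screws; do not let it touch the pump, whose seal ring is not clamped yet, and leave everything else on the trolley where it is.

Things in the scene. Friction and masses are not known exactly. Their poses are not given: they have to be found in the camera images.
- pump: Suction pump, head off, fixed: grey housing 170 x 140 x 62 mm with gauge and rocker switch on its front (-x). On top a finned aluminium block, rounded three-cornered, whose flat top (the seat, 92 mm above the trolley, highest part but for a seal ring 1 mm proud) has a 40 mm piston bore and three threaded holes. Origin: centre of underside; z up, x towards the seat's single pointed corner.
- thread_a (a point): Mouth of the threaded hole (6 mm bore) at the single pointed corner of the seat, on the seat's face, 50 mm in x from the pump's vertical axis.
- thread_b (a point): Mouth of the threaded hole (6 mm bore) at the seat's corner 34 mm in -x and 36 mm in +y of the pump's vertical axis.
- thread_c (a point): Mouth of the threaded hole (6 mm bore) at the seat's corner 34 mm in -x and 36 mm in -y of the pump's vertical axis.
- head: Loose head plate, 0.24 kg, flat on the trolley, port block up: aluminium, 5 mm thick, three-cornered like the seat (113 x 101 mm), a 13 mm through-hole in each corner, spaced as the threads. Origin: on the underside, the point that belongs over the pump's origin; z up, x towards the single pointed corner. Lies right on the seat when its x is along the pump's x. A hose barb points to -x.
- hole_a (a point): Centre of the hole in the plate's single pointed corner, on the plate's underside (50 mm in x from the origin). Belongs over thread_a.
- hole_b (a point): Centre of the hole on the plate's underside at x -34, y +36 mm. Belongs over thread_b.
- hole_c (a point): Centre of the hole on the plate's underside at x -34, y -36 mm. Belongs over thread_c.
- port_block (a point): Middle of the top of the plate's port block, 38 mm above the plate's underside and 6 mm in -x of its origin; axes as the plate's. The block is 46 mm long in x and 20 mm wide in y: grip it across the 20 mm. A foot 27 mm wide runs round its base, up to 8 mm above the underside. The barb, 10 mm thick, 24 mm above the underside, sticks out 24 mm from its -x end. The centre of mass is within 8 mm in x.
- driver: Cordless screwdriver standing upright, nose up, in its charging stand (94 x 80 mm foot), fixed to the trolley. Grey grip 43 mm thick; on top a black ribbed chuck sleeve; a hexagonal steel bit stands in the chuck. Origin: centre of the stand's underside; z up.
- sleeve (a joint): Turn of the chuck sleeve, rad, growing clockwise seen from above. At 0 the three jaws are 2.5 mm off the bit; turning draws them in together, they meet the bit at about 1.2, and a firm stop is at 1.35. Starts at 0 to 0.35, so one wrist turn of 1.0 to 1.35 rad closes it. Stays where left; takes about 0.15 N m to turn, more once the jaws bite.
- sleeve_grip (a point): Point on the sleeve's upright axis at half its height, 151 mm above the trolley: the sleeve is 38 mm across, its straight ribbed part spans 138 to 162 mm above the trolley, the tapered nose ends at 170 mm. The bit rises to 206 mm on the axis, between the fingers.
- bit: Hexagonal steel screwdriver bit, 7 mm thick, 60 mm long, 16 g, standing loose in the chuck, its foot 146 mm above the trolley. Origin: centre of its foot; z along the bit, up.
- jaw_a: One of the three steel chuck jaws round the bit (6 mm wide). Origin on the chuck's axis at the foot of the sleeve, moving 2.5 mm with the jaw; the jaw's inner face stands to one side of it.
- jaw_b: The second chuck jaw, a third of a turn on.
- jaw_c: The third chuck jaw.
- vial: Bystander: amber medicine bottle with white cap, 46 mm across, 92 mm tall, loose. Origin: centre of its underside.
- dropper: Bystander: white and amber squeeze dropper bottle, 43 mm across, 123 mm tall, loose. Origin: centre of its underside.
- syringe: Bystander: syringe, 160 mm long, lying flat, loose. Origin: centre of its underside.

How it is judged:
By the outcome, as a careful person would: the job done as asked, in the order asked, and still so for the second after the job is handed in, while the arm keeps its last pose, push and grip.
It also fails if it takes over 54 s, if anything falls off the work surface, if the arm or the gripper's body presses on something with over 40 N, if the wrist force passes 120 N, or if a joint passes its speed limit or range.

## Robot

A 6-joint arm with a two-finger parallel gripper is mounted at the origin on a cart in front of the work surface, level with it; the furniture and walls round the work are solid. World frame = base frame: x ahead of the robot, y to its left, z up, the work surface at z = 0. Lengths are in m, angles in rad, forces in N, time in s.
With the tool pointing down it reaches from about 0.275 to 0.825 m from the base axis. Payload 4.9 kg.
Tool frame: the origin (TCP) lies midway between the tips of the shut fingers; the grasp point (between the pads) lies 19 mm behind it (bot.grip_depth is the distance from the TCP to the grasp point, in m); z points along the fingers, y is the line along which they close (so a half turn about z gives the same grasp; the last joint's range is limited). The gripper opens to 85 mm and grips with 20 to 120 N. Pads are 22 mm wide; open, the fingers measure 114 mm over their backs; the gripper's body (76 mm by 85 mm) begins 54 mm behind the grasp point. The pads swing forward as they close: fully open they stand 13 mm farther back than shut.
Start: joints at [1.129, 0.326, -0.193, 1.052, 0, 1.437], TCP at [0.167, 0.524, 0.231] pointing down, gripper open.
Joint ranges: [-2.65, 2.65], [-0.97, 1.79], [-1.3, 1.35], [-1.93, 2.1], [-1.47, 1.37], [-3.14, 3.14]. Speed limits (rad/s): [2.57, 2.57, 3.14, 3.14, 3.14, 3.14].

## Interface

Orientations are given as a unit quaternion [w, x, y, z].
In Python, from cell import bot gives the robot as it stands. Calls block until the motion is done:
- bot.move_pose(position, orientation): joint-space move of the TCP to a pose.
- bot.move_linear(position, speed=0.15, rotation=None, until_force=None): straight line of the TCP; rotation=None keeps the orientation; speed is the mean speed in m/s. With until_force (N) it stops when the force on the tool has changed by that much, and returns True; else False.
- bot.goto_joints(angles): joint-space move.
- bot.set_gripper(opening, grasp_force=None): opening from 0.0 (shut) to 1.0 (fully open); grasp_force is the grip in N (None keeps the last); returns when the fingers have stopped.
- bot.wait(seconds).
- bot.solve_ik(position, orientation): joint angles nearest the present ones, or None.
- bot.camera(name): name is "scene" or "top" or "wrist"; returns the picture (420x560x3 uint8, red, green, blue); there is no depth.
- bot.calibration(name): a dict with "mtx" (3x3 intrinsics, pixels), "extrinsics" (4x4, takes a point from world to camera coordinates); the wrist camera has in their place "hand_eye" (4x4, takes a point from camera to tool coordinates, whose origin is the TCP and whose axes are the flange's). Camera axes: x right, y down, z forward; pixel columns grow to the right and rows downward; lengths in m; the calibration is good to about 2 mm. The wrist camera is an equidistant fisheye: a pixel r from the principal point sees the ray r / f radians off the axis. A picture is of the moment at which its call begins: read the wrist's pose just before it. calibration takes no time and is no camera call.
A pose or a line that the arm cannot do raises bot.PlanningError and nothing moves.
- bot.close_job(): hands the job in; it is judged then, once.
Trained networks look in the newest picture that a camera, given by its name, has taken for a name from the list of things; names that differ only in an ending like _2 or _b are one class to them, and where a whole thing is asked for, a point or a joint stands for the part that bears it (a point fixed in the world has none). Each returns a list of dicts, best first, with "confidence" (0 to 1); they miss things now and then, are a little off and sometimes report something else, mostly with a low value. They report only what shows in the picture. A call takes as long as a camera call.
- bot.search_frame(camera, thing): "bbox" ([left, top, width, height] in pixels, round what is visible of it).
Readings, each from a call of its own:
- bot.read_clock(): time.
- bot.read_joint_positions(): joint angles.
- bot.read_joint_vel(): joint speeds.
- bot.read_joint_efforts(): joint torques, N m.
- bot.read_position(): TCP position.
- bot.read_tool_rot(): TCP orientation.
- bot.read_ft_force(): force on the tool from outside, world axes, zero at the start.
- bot.read_moment(): the same for the moment, N m.
- bot.read_gripper_width(): opening from 0.0 (shut) to 1.0 (fully open).
- bot.read_finger_force(): force on a finger pad.
Only numpy, scipy, OpenCV 4.12 (cv2) and the standard library are available. Lean on these libraries where they do the work, as an engineer would, in place of code of your own. Each camera call takes 0.05 s, during which the arm holds its last target. There are 200 camera calls.

## Working session

There is one attempt and no reset: what is moved stays moved. The work goes in short steps, each a Python script; the robot and the scene stay as the last script left them, time stands still between calls to the robot, and variables do not carry over. Pictures are saved under pics/ and viewed, at most 10 in all, crops included, and the job is handed in when it is done.

```bash
ls; mkdir -p pics; cat > h.py <<'E'
import numpy as np, cv2
from cell import bot
def save(n,im): cv2.imwrite('pics/'+n+'.png',im[:,:,::-1])
def proj(cam,P):
    c=bot.calibration(cam);E=np.array(c['extrinsics']);K=np.array(c['mtx'])
    q=(np.atleast_2d(P)@E[:3,:3].T+E[:3,3])@K.T
    return q[:,:2]/q[:,2:]
def back(cam,uv,z):
    c=bot.calibration(cam);E=np.array(c['extrinsics']);K=np.array(c['mtx'])
    R=E[:3,:3];o=-R.T@E[:3,3];uv=np.atleast_2d(uv)
    d=np.c_[uv,np.ones(len(uv))]@np.linalg.inv(K).T@R
    return o+d*((z-o[2])/d[:,2])[:,None]
E
python3 - <<'E'
from h import *
a=bot.camera('scene');b=bot.camera('top')
save('scene',a);save('top',b)
for cam in('top','scene'):
  for t in['pump','head','port_block','driver','sleeve','bit','vial','dropper','syringe']:
    for d in bot.search_frame(cam,t)[:2]: print(cam,t,np.round(d['bbox']),round(d['confidence'],2))
  c=bot.calibration(cam);E=np.array(c['extrinsics']);print('cam at',-E[:3,:3].T@E[:3,3],E[2,:3])
print(bot.read_clock(), bot.calibration('wrist'))
E
```

```text
pics
top pump [113. 155.  75.  87.] 0.6
top head [250. 220.  53.  47.] 0.89
top port_block [249. 221.  55.  39.] 0.65
top driver [367. 207.  50.  48.] 0.82
top sleeve [249. 223.  52.  43.] 0.6
top sleeve [395. 211.  22.  25.] 0.58
top bit [410. 223.   1.  -0.] 0.57
top vial [298. 163.  21.  28.] 0.85
top vial [251. 218.  52.  42.] 0.68
top dropper [396. 214.  22.  21.] 0.73
top dropper [332. 152.  26.  22.] 0.7
top syringe [341. 163.  66.  24.] 0.58
cam at [ 0.42813206 -0.043469    1.01346908] [ 0.09142272 -0.00175737 -0.99581062]
scene pump [201. 127.  77.  58.] 0.9
scene head [228. 228.  47.  34.] 0.7
scene head [289. 276.  56.  85.] 0.59
scene port_block [230. 224.  43.  40.] 0.83
scene port_block [202. 126.  80.  54.] 0.7
scene driver [286. 276.  61.  87.] 0.58
scene sleeve [307. 277.  25.  25.] 0.94
scene bit [234. 227.  44.  35.] 0.23
scene vial [315. 217.  24.  40.] 0.6
scene dropper [345. 231.  25.  41.] 0.81
scene syringe [336. 267.  61.  51.] 0.64
cam at [ 0.18457982 -0.73086724  0.87902004] [ 0.32176349  0.6245863  -0.71158992]
1.0 {'mtx': array([[325.1922621 ,   0.        , 279.30020739],
       [  0.        , 325.1922621 , 206.71873033],
       [  0.        ,   0.        ,   1.        ]]), 'hand_eye': array([[-3.65185231e-04, -9.63087618e-01, -2.69187865e-01,
         6.80330264e-02],
       [ 9.99999925e-01, -3.16019614e-04, -2.25978335e-04,
        -8.78641576e-04],
       [ 1.32568291e-04, -2.69187927e-01,  9.63087661e-01,
        -1.42420570e-01],
       [ 0.00000000e+00,  0.00000000e+00,  0.00000000e+00,
         1.00000000e+00]])}
```

```bash
python3 - <<'E'
import cv2
t=cv2.imread('pics/top.png');cv2.imwrite('pics/top_c.png',cv2.resize(t[120:290,90:450],None,fx=2.2,fy=2.2,interpolation=3))
E
```

```text
(no output)
```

View pics/top_c.png

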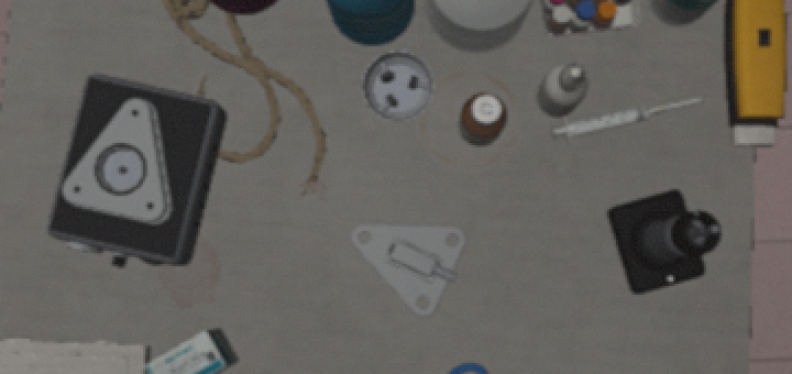

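View pics/scene.png

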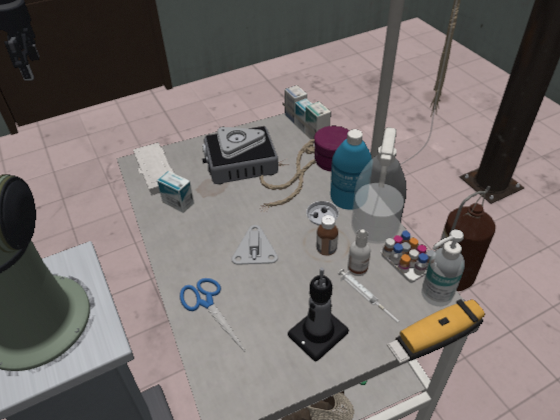

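The top crop shows the pump's threads at crop (135,113) for a, and (77,189) and (150,206). The head holes are at (363,236) for a, and (453,239) and (422,301). The driver's nose is at about (700,232). In the scene view the chuck is at (320,290).

```bash
cat >> h.py <<'E'
from scipy.optimize import least_squares
from scipy.spatial.transform import Rotation as Ro
M={'a':(.05,0),'b':(-.034,.036),'c':(-.034,-.036)}
L=np.array([M[k] for k in 'abc'])
def fit2(P):  # rigid fit of the three holes -> x,y,yaw,residual
    P=np.asarray(P)[:,:2];p=P-P.mean(0);l=L-L.mean(0)
    th=np.arctan2((l[:,0]*p[:,1]-l[:,1]*p[:,0]).sum(),(l*p).sum())
    R=np.array([[np.cos(th),-np.sin(th)],[np.sin(th),np.cos(th)]])
    t=P.mean(0)-R@L.mean(0);return t,th,np.abs(P-(L@R.T+t)).max()
def quat(yaw): # tool down, tool y axis at world angle yaw+90deg.. tool x along yaw
    q=(Ro.from_euler('z',yaw)*Ro.from_euler('x',np.pi)).as_quat();return [q[3],*q[:3]]
def wpose():
    p=np.array(bot.read_position());q=bot.read_tool_rot();return p,Ro.from_quat([*q[1:],q[0]]).as_matrix()
def wray(uv,pose):
    c=bot.calibration('wrist');K=c['mtx'];H=np.array(c['hand_eye']);d=(np.atleast_2d(uv)-K[:2,2])/K[0,0]
    r=np.linalg.norm(d,axis=1,keepdims=True);v=np.c_[d/np.maximum(r,1e-9)*np.sin(r),np.cos(r)]
    p,R=pose;return p+R@H[:3,3],v@(R@H[:3,:3]).T
def wback(uv,z,pose):
    o,d=wray(uv,pose);return o+d*((z-o[2])/d[:,2])[:,None]
def wproj(P,pose):
    c=bot.calibration('wrist');K=c['mtx'];H=np.array(c['hand_eye']);p,R=pose
    v=((np.atleast_2d(P)-p)@R-H[:3,3])@H[:3,:3];r=np.linalg.norm(v[:,:2],axis=1,keepdims=True)
    return K[:2,2]+K[0,0]*v[:,:2]/r*np.arctan2(r,v[:,2:])
E
python3 - <<'E'
from h import *
f=lambda c:np.array(c)/2.2+[90,120]
T=back('top',f([(135,113),(77,189),(150,206)]),.092);print('pump',T,fit2(T))
Hh=back('top',f([(363,236),(422,301),(453,239)]),.003)
for o in([0,1,2],[0,2,1]): print('head',o,fit2(Hh[o]))
print(Hh)
T2=fit2(T[[0,2,1]]);print(T2)
uv={'top':[406,223.5],'scene':[319.5,289.5]}
r=least_squares(lambda P:np.r_[proj('top',P)[0]-uv['top'],proj('scene',P)[0]-uv['scene']],[.4,-.3,.15]);print('sleeve',r.x,r.fun)
print(back('top',uv['top'],.151))
print(wpose())
for x in (r.x[:2],): 
  for y in np.arange(-3.14,3.2,.4):
    j=bot.solve_ik([*x,.30],quat(y)); print(round(y,2),None if j is None else np.round(j,2))
E
```

```text
pump [[0.6087015  0.21675099 0.092     ]
 [0.53653934 0.27209204 0.092     ]
 [0.51846796 0.20239053 0.092     ]] (array([0.56038381, 0.22892966]), np.float64(-0.24950081045496256), np.float64(0.00021360918927548767))
head [0, 1, 2] (array([ 0.46803832, -0.04165245]), np.float64(1.1048991996960562), np.float64(0.001380161118949258))
head [0, 2, 1] (array([ 0.46770537, -0.04149761]), np.float64(1.1661078024036111), np.float64(0.06621528854704722))
[[ 0.49016583  0.00412784  0.003     ]
 [ 0.42119528 -0.05558579  0.003     ]
 [ 0.48466782 -0.08958094  0.003     ]]
(array([0.56039882, 0.22898984]), np.float64(-0.2391651730279363), np.float64(0.07002318633364185))
sleeve [ 0.47760229 -0.29822497  0.14761005] [-0.65831941  1.85465611  1.68537168 -0.3581378 ]
[[ 0.48101176 -0.29870567  0.151     ]]
(array([0.16661553, 0.52416075, 0.231286  ]), array([[-9.52991059e-01,  3.02998415e-01, -4.55067115e-05],
       [ 3.02998415e-01,  9.52991060e-01,  4.37737381e-06],
       [ 4.46938265e-05, -9.61686337e-06, -9.99999999e-01]]))
-3.14 [-0.69  0.32 -0.03  1.22  0.   -0.69]
-2.74 [-0.69  0.32 -0.03  1.22  0.   -1.09]
-2.34 [-0.69  0.32 -0.03  1.22  0.   -1.49]
-1.94 [-0.69  0.32 -0.03  1.22  0.   -1.89]
-1.54 [-0.69  0.32 -0.03  1.22  0.   -2.29]
-1.14 [-0.69  0.32 -0.03  1.22  0.   -2.69]
-0.74 [-0.69  0.32 -0.03  1.22  0.   -3.09]
-0.34 [-0.69  0.32 -0.03  1.22  0.    2.79]
0.06 [-0.69  0.32 -0.03  1.22  0.    2.39]
0.46 [-0.69  0.32 -0.03  1.22  0.    1.99]
0.86 [-0.69  0.32 -0.03  1.22  0.    1.59]
1.26 [-0.69  0.32 -0.03  1.22  0.    1.19]
1.66 [-0.69  0.32 -0.03  1.22  0.    0.79]
2.06 [-0.69  0.32 -0.03  1.22  0.    0.39]
2.46 [-0.69  0.32 -0.03  1.22  0.   -0.01]
2.86 [-0.69  0.32 -0.03  1.22  0.   -0.41]
```

```bash
cat >> h.py <<'E'
def view(xy,yaw,z,name):
    v=np.array([np.cos(yaw),np.sin(yaw)])*.07
    bot.move_pose([*(np.array(xy)+v),z+.12],quat(yaw+np.pi)); bot.wait(.3)
    ps=wpose(); im=bot.camera('wrist');save(name,im);return ps,im
E
python3 - <<'E'
from h import *
import pickle
p1,i1=view([.5604,.2289],-.2495,.092,'w_pump')
p2,i2=view([.468,-.0417],1.105,.005,'w_head')
S=np.array([.4795,-.2985])
for yaw in (2.6,):
    x=np.array([np.cos(yaw),np.sin(yaw)])
    bot.move_pose([*(S-.07*x),.28],quat(yaw)); bot.wait(.3)
    p3=wpose();i3=bot.camera('wrist');save('w_slv',i3)
for t in ('sleeve','bit','driver','jaw_a'): print(t,bot.search_frame('wrist',t)[:2])
print(wproj([*S,.206],p3),wproj([*S,.151],p3))
pickle.dump((p1,p2,p3),open('p.pkl','wb'));print(bot.read_clock())
cv2.imwrite('pics/w_all.png',np.hstack([i1[:,:,::-1],i2[:,:,::-1]])[:,:,:] if 0 else np.vstack([np.hstack([cv2.resize(i,None,fx=.7,fy=.7) for i in (i1,i2)]),np.hstack([cv2.resize(i3,None,fx=.7,fy=.7)]*2)])[:,:,::-1])
E
```

```text
sleeve [{'bbox': [251.9, 86.4, 48.8, 52.5], 'confidence': 0.96}, {'bbox': [231.6, 69.8, 93.7, 92.7], 'confidence': 0.73}]
bit [{'bbox': [269.9, 108.3, 13.6, 9.8], 'confidence': 0.62}]
driver [{'bbox': [230.6, 68.2, 93.0, 92.5], 'confidence': 0.68}]
jaw_a [{'bbox': [264.6, 115.2, 4.4, 4.9], 'confidence': 0.43}]
[[279.53573154 115.19651113]] [[279.48198634 115.8068879 ]]
7.1917
```

View pics/w_all.png

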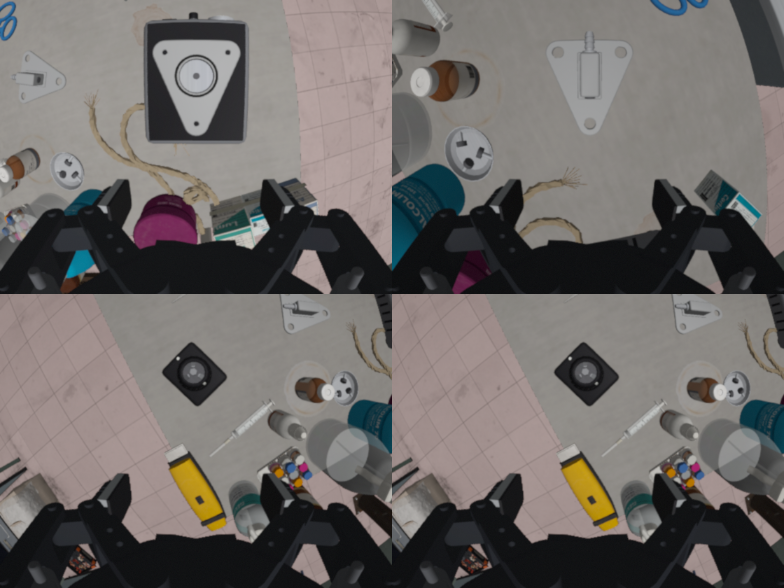

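The pump, head and driver all show clearly, with the driver nose at about (276,113) full-size. Next I refine the hole centres.

```bash
cat > m.py <<'E'
from h import *
import pickle
p1,p2,p3=pickle.load(open('p.pkl','rb'))
print('sleeve',wback([276.4,112.8],.16,p3))
def holes(name,ps,xy,yaw,z,win,dark):
    im=cv2.imread(f'pics/{name}.png');g=cv2.cvtColor(im,6).astype(float)
    c,s=np.cos(yaw),np.sin(yaw);W=L@np.array([[c,s],[-s,c]])+xy
    uv=wproj(np.c_[W,np.full(3,z)],ps);out=[];tiles=[]
    for u in uv:
        q=u.copy()
        for k in range(8):
            a,b=np.round(q).astype(int);P=g[b-win:b+win+1,a-win:a+win+1]
            yy,xx=np.mgrid[b-win:b+win+1,a-win:a+win+1]
            pl=np.percentile(P,85);w=np.clip(pl-P-dark,0,None)*(np.hypot(xx-q[0],yy-q[1])<win)
            q=np.array([(w*xx).sum(),(w*yy).sum()])/w.sum()
        out.append(q);a,b=np.round(q).astype(int)
        t=cv2.resize(im[b-16:b+17,a-16:a+17],(264,264),interpolation=0)
        cv2.circle(t,tuple(((q-[a-16,b-16]+.5)*8).astype(int)),3,(0,0,255),-1);tiles.append(t)
    Q=wback(out,z,ps);print(name,np.round(out,1).tolist(),np.round(uv,1).tolist(),fit2(Q))
    return np.hstack(tiles)
A=holes('w_pump',p1,[.5604,.2289],-.2495,.092,6,15)
B=holes('w_head',p2,[.468,-.0417],1.105,.003,10,12)
cv2.imwrite('pics/holes.png',np.vstack([A,B]))
E
python3 m.py
```

```text
sleeve [[ 0.47621074 -0.29939158  0.16      ]]
w_pump [[280.1, 176.3], [325.1, 74.4], [235.0, 74.3]] [[279.7, 177.1], [325.0, 74.9], [234.7, 74.8]] (array([0.55999919, 0.22925194]), np.float64(-0.2487643727860201), np.float64(0.00018858179763303617))
w_head [[282.9, 178.2], [328.1, 73.8], [235.4, 73.6]] [[280.6, 175.9], [325.4, 74.3], [235.8, 74.3]] (array([ 0.46694483, -0.04087072]), np.float64(1.112188345942461), np.float64(0.0015881788232083027))
```

View pics/holes.png

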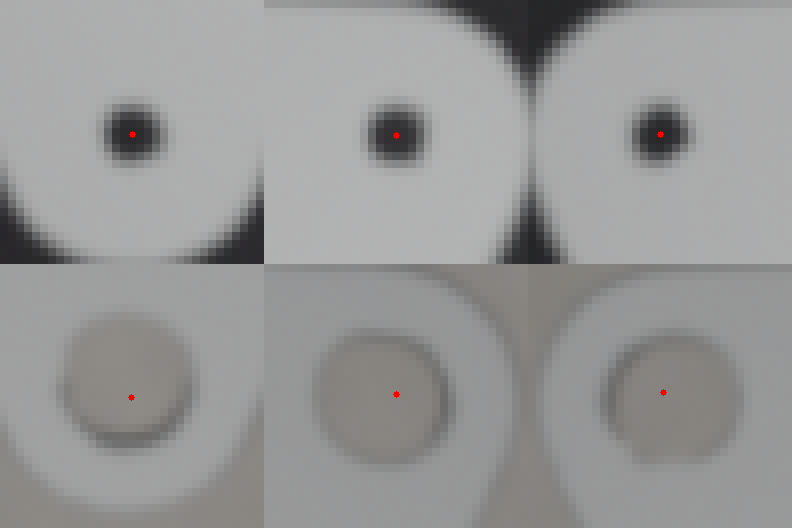

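Pump threads are marked on centre. On the head, shading pulled the dots off, so I correct them from the rims to a (282.45,176.1), b (326.5,74.2) and c (236.4,74.2) at z = 5 mm. Now the sleeve.

```bash
python3 - <<'E'
from h import *
import pickle
p1,p2,p3=pickle.load(open('p.pkl','rb'))
print(fit2(wback([(282.45,176.1),(326.5,74.2),(236.4,74.2)],.005,p2)))
S=[.4768,-.2992]; yaw=3.05   # j6 about -0.6
bot.move_pose([*S,.235],quat(yaw))
bot.move_linear([*S,.136],speed=.1,until_force=8) and print('CONTACT')
print(bot.read_position(),bot.read_ft_force(),bot.read_gripper_width())
bot.set_gripper(0.0,60)
print(bot.read_gripper_width(),bot.read_finger_force(),bot.read_ft_force(),bot.read_moment(),bot.read_joint_positions(),bot.read_clock())
save('grip',bot.camera('wrist')); save('grip_s',bot.camera('scene'))
E
```

```text
(array([ 0.4671221 , -0.04118565]), np.float64(1.112150846277762), np.float64(0.0002905270846306762))
[ 0.47727738 -0.29957487  0.13664421] [ 0.08397389 -0.68574364 -0.09801014] 1.0022357813137721
0.42835818696711486 59.58091536616848 [-0.88290925  3.46377694  6.74721044] [0.94724557 0.23344096 0.0460068 ] [-0.69098972  0.42845954 -0.29672279  0.8457687   0.00207805 -0.60020896] 9.375
```

```bash
python3 - <<'E'
from h import *
q=np.array(bot.read_joint_positions());q0=q[5]
for d in [.4,.8,.95,1.05,1.1,1.15,1.2,1.25,1.3,1.35,1.38]:
    t=q.copy();t[5]=q0+d;bot.goto_joints(t)
    m=bot.read_moment();print(d,round(bot.read_joint_positions()[5]-q0,3),np.round(m,2),np.round(bot.read_joint_efforts()[5],2),np.round(bot.read_ft_force(),1))
    if abs(m[2])>2.0: print('tight');break
save('turned',bot.camera('scene'));print(bot.read_clock())
E
```

```text
0.4 0.398 [-0.27  0.09 -0.14] -0.07 [-0.3 -2.4  0.7]
0.8 0.796 [-0.77  0.37 -0.11] -0.09 [-3.5 -4.2  1. ]
0.95 0.947 [-0.89  0.48 -0.16] -0.04 [-3.3 -4.1 -0.9]
1.05 1.047 [-0.88  0.49 -0.16] -0.05 [-3.7 -4.8  0.1]
1.1 1.096 [-0.94  0.56 -0.11] -0.09 [-2.9 -4.6  0.3]
1.15 1.146 [-0.98  0.6  -0.13] -0.09 [-4.3 -4.2  0.1]
1.2 1.196 [-0.99  0.65 -0.1 ] -0.08 [-4.4 -5.5  0.3]
1.25 1.246 [-0.98  0.66 -0.07] -0.07 [-4.  -5.  -0.5]
1.3 1.296 [-1.04  0.72 -0.06] -0.06 [-5.1 -5.2  0.7]
1.35 1.343 [-1.14  0.82  1.05] 1.05 [-5.9 -5.6  0.7]
1.38 1.376 [-0.87  0.97  0.01] -0.01 [-4.1 -4.8  0.8]
12.725
```

```bash
python3 - <<'E'
from h import *
print(bot.read_moment(),bot.read_gripper_width())
bot.set_gripper(0.0,100);print(bot.read_moment(),bot.read_gripper_width())
q=np.array(bot.read_joint_positions());q0=q[5]
for d in [.02,.04,.06,.08,.1,.12,.14,.16,.18,.2]:
    t=q.copy();t[5]=q0+d;bot.goto_joints(t)
    m=bot.read_moment();print(d,round(bot.read_joint_positions()[5]-q0,3),np.round(m,2),np.round(bot.read_joint_efforts()[5],2))
    if abs(m[2])>1.8: print('tight');break
print(bot.read_clock())
E
```

```text
[-0.96717439  0.91120705 -0.04706529] 0.4295642562757915
[-0.84555696  1.00861646 -0.00159824] 0.4168681357535147
0.02 0.017 [-0.56  0.38  0.89] 0.82
0.04 0.039 [-0.16  0.58  0.79] 0.82
0.06 0.06 [0.39 0.71 0.55] 0.57
0.08 0.08 [0.74 0.71 0.65] 0.68
0.1 0.102 [ 1.23  0.65 -0.07] -0.09
0.12 0.12 [1.17 0.67 0.49] 0.51
0.14 0.137 [1.08 0.7  1.53] 1.58
0.16 0.161 [1.65 0.51 0.26] 0.26
0.18 0.178 [1.59 0.53 1.37] 1.35
0.2 0.201 [2.03 0.49 0.35] 0.31
15.4417
```

```bash
python3 - <<'E'
from h import *
bot.set_gripper(1.0,60)
p=np.array(bot.read_position());bot.move_linear([p[0],p[1],.24],speed=.15)
yaw=1.47;S=np.array([.4768,-.2992]);x=np.array([np.cos(yaw),np.sin(yaw)])
bot.move_pose([*(S-.068*x),.225],quat(yaw));bot.wait(.2)
ps=wpose();im=bot.camera('wrist');save('tight',im)
c=np.round(wproj([*S,.17],ps)[0]).astype(int);print(c,bot.read_clock())
a=im[c[1]-35:c[1]+36,c[0]-35:c[0]+36]
b=cv2.imread('pics/w_slv.png')[:,:,::-1][113-27:113+28,276-27:276+28]
cv2.imwrite('pics/chuck.png',np.hstack([cv2.resize(i,(390,390),interpolation=3) for i in(b,a)])[:,:,::-1])
E
```

```text
[280 118] 17.4583
```

View pics/chuck.png

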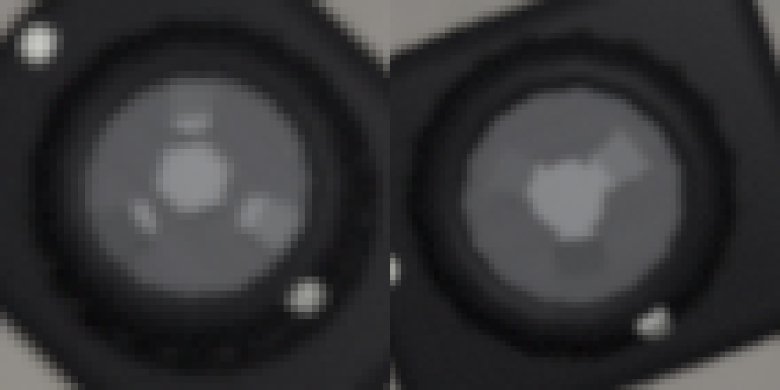

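Left (before): the jaws stood off the bit. Right (now): all three touch it, so the chuck is closed. Next is the head.

```bash
python3 - <<'E'
from h import *
H=np.array([.46712,-.04119]);yh=1.11215
G=H-.006*np.array([np.cos(yh),np.sin(yh)])
p=np.array(bot.read_position());bot.move_linear([*p[:2],.27],speed=.2)
bot.move_pose([*G,.25],quat(yh+np.pi))
bot.move_linear([*G,.07],speed=.15)
e=G-np.array(bot.read_position())[:2];print('err',e)
print(bot.move_linear([*(G+e),.011],speed=.08,until_force=8))
print(bot.read_position(),wpose()[1][:,2])
bot.set_gripper(0.0,80)
print(bot.read_gripper_width()*85,bot.read_finger_force(),bot.read_position(),bot.read_ft_force(),bot.read_moment())
p=np.array(bot.read_position());bot.move_linear([*p[:2],.011+.04],speed=.05);bot.wait(.3)
print(bot.read_position(),bot.read_ft_force(),bot.read_gripper_width()*85,bot.read_clock())
ps=wpose();save('lift',bot.camera('wrist'));save('lift_s',bot.camera('scene'))
import pickle;pickle.dump(ps,open('lift.pkl','wb'))
E
```

```text
err [-0.00062475  0.00018883]
False
[ 0.46421717 -0.04646808  0.01131262] [ 6.28173128e-04 -1.35174103e-04 -9.99999794e-01]
18.349866865496704 79.16077494621277 [ 0.46400314 -0.04637971  0.01138599] [-1.0851245   0.87631313  5.6704581 ] [0.14062227 0.26779201 0.0041574 ]
[ 0.46383859 -0.04631841  0.05077925] [-0.18384303  0.21332052 -2.05847767] 18.45732833906794 23.8833
```

View pics/lift.png

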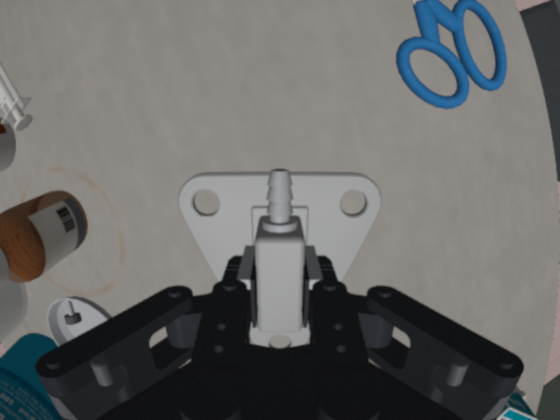

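```bash
cat > place.py <<'E'
from h import *
import pickle
ps=pickle.load(open('lift.pkl','rb'));p,R=ps
zt=p[2]-.0114+.005
W=wback([(354.2,202.5),(206.3,202.5)],zt,ps);bc=(W-p)@R
print('b,c in tool',np.round(bc,4),'nominal', [(.034-.006,.036),(.034-.006,-.036)])
# plate origin & yaw in the tool at grasp
H=np.array([.46712,-.04119]);yh=1.11215;tg=np.array([.46400,-.04638])
yt=np.arctan2(R[1,0],R[0,0]);print('tool yaw - head yaw - pi',(yt-yh-np.pi+np.pi)%(2*np.pi)-np.pi)
c,s=np.cos(yt),np.sin(yt);o=np.array([[c,s],[-s,c]])@(H-tg);print('head origin in tool',o)
E
python3 place.py
```

```text
b,c in tool [[ 0.0295  0.0359  0.0064]
 [ 0.0295 -0.0354  0.0064]] nominal [(0.028000000000000004, 0.036), (0.028000000000000004, -0.036)]
tool yaw - head yaw - pi 3.4729219637874564e-05
head origin in tool [-0.00603494  0.00049997]
```

```bash
cat >> place.py <<'E'
P=np.array([.5600,.22925]);yp=-.24876;o=np.array([-.0060,.00025])
y=yp+np.pi;c,s=np.cos(y),np.sin(y);T=P-np.array([[c,-s],[s,c]])@o
bot.move_linear([p[0],p[1],.20],speed=.2)
bot.move_pose([*T,.20],quat(y))
bot.move_linear([*T,.15],speed=.1);bot.wait(.3)
ps=wpose();e=np.array([*T,.15])-ps[0];print('err',e,'yaw err',np.arctan2(ps[1][1,0],ps[1][0,0])-y,'axis',ps[1][:,2])
if bot.move_linear(np.array([*T,.1142])+e,speed=.05,until_force=6): print('CONTACT')
bot.wait(.4)
ps=wpose();print(ps[0],T,ps[1][:,2],bot.read_ft_force(),bot.read_clock())
im=bot.camera('wrist');save('hover',im);sc=bot.camera('scene');save('hover_s',sc)
pickle.dump((ps,T),open('hover.pkl','wb'))
z=ps[0][2]
print('plate hole pix exp',wproj(np.c_[P+L@np.array([[np.cos(yp),np.sin(yp)],[-np.sin(yp),np.cos(yp)]]),np.full(3,.1075)],ps),'thread',wproj(np.c_[P+L@np.array([[np.cos(yp),np.sin(yp)],[-np.sin(yp),np.cos(yp)]]),np.full(3,.092)],ps))
A=cv2.resize(im[170:240,170:390],(780,248),interpolation=3);B=cv2.resize(sc[115:195,190:300],(440,320),interpolation=3);C=cv2.resize(im[310:370,240:320],(340,255),interpolation=3)
o=np.zeros((570,780,3),np.uint8);o[:248]=A;o[250:570,:440]=B;o[250:505,440:]=C;cv2.imwrite('pics/hv.png',o[:,:,::-1])
E
python3 place.py
```

```text
b,c in tool [[ 0.0295  0.0359  0.0064]
 [ 0.0295 -0.0354  0.0064]] nominal [(0.028000000000000004, 0.036), (0.028000000000000004, -0.036)]
tool yaw - head yaw - pi 3.4729219637874564e-05
head origin in tool [-0.00603494  0.00049997]
err [-0.00038035 -0.0001229  -0.00062719] yaw err 4.845489196769748e-05 axis [ 1.07109852e-03  3.08272465e-04 -9.99999379e-01]
[0.55397867 0.2308781  0.11376405] [0.55424624 0.23096952] [ 3.43387231e-04  1.08885256e-04 -9.99999935e-01] [ 0.32236285 -0.25956113 -3.70761442] 28.7583
plate hole pix exp [[280.7723402  344.53047664]
 [355.59678397 204.22650166]
 [206.28647588 204.27866491]] thread [[280.67589724 328.82104898]
 [349.04886658 196.52786335]
 [212.56784202 196.56584999]]
```

View pics/hv.png

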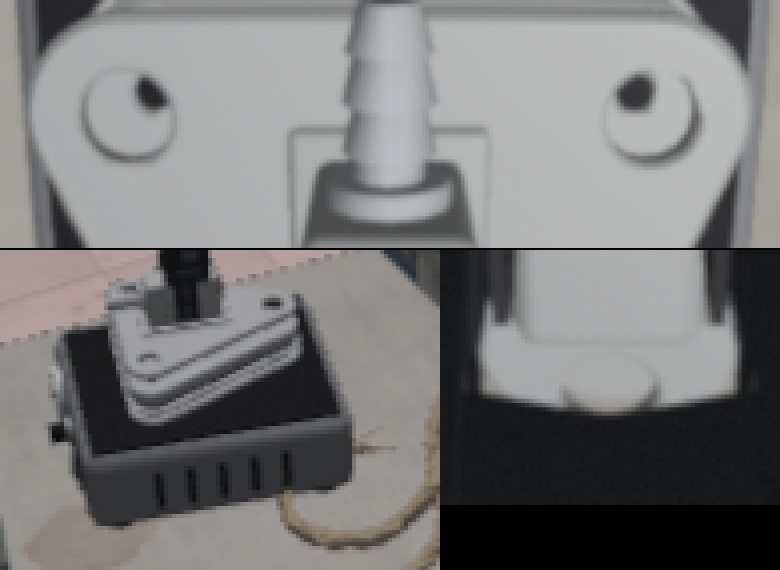

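The plate hovers clear of the seat, with threads visible through holes b and c and close to prediction at (212.9,196.2) and (349.4,196.0). The plate rims look about 1.5 px off prediction, so I overlay the predicted rims to check the residual offset and tilt.

```bash
python3 - <<'E'
from h import *
import pickle
ps,T=pickle.load(open('hover.pkl','rb'));im=cv2.imread('pics/hover.png')
P=np.array([.5600,.22925]);yp=-.24876;c,s=np.cos(yp),np.sin(yp);R=np.array([[c,s],[-s,c]])
t=np.linspace(0,2*np.pi,60);ci=np.c_[np.cos(t),np.sin(t)]
rows=[]
for dz,dx in((None,0),(0,0),(-.0018,0),(0,-.0013)):
    tiles=[]
    for i,(x0,y0) in ((1,(334,183)),(2,(186,183)),(0,(261,325))):
        S=7;w=38;tl=cv2.resize(im[y0:y0+w-10,x0:x0+w],None,fx=S,fy=S,interpolation=3)
        def d(r,z,col,dx):
            uv=wproj(np.c_[(L[i]+[dx,0]+ci*r)@R+P,np.full(60,z)],ps)
            cv2.polylines(tl,[np.round((uv-[x0,y0]+.5)*S).astype(int)],True,col,1)
        if dz is not None:
            d(.0065,.1074+dz,(0,0,255),dx);d(.0065,.1024+dz,(255,120,0),dx);d(.003,.092,(0,200,0),0)
        tiles.append(tl[:146] if 0 else tl)
    rows.append(np.hstack(tiles))
cv2.imwrite('pics/ov.png',cv2.resize(np.vstack(rows),(600,588)))
E
```

```text
(no output)
```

View pics/ov.png

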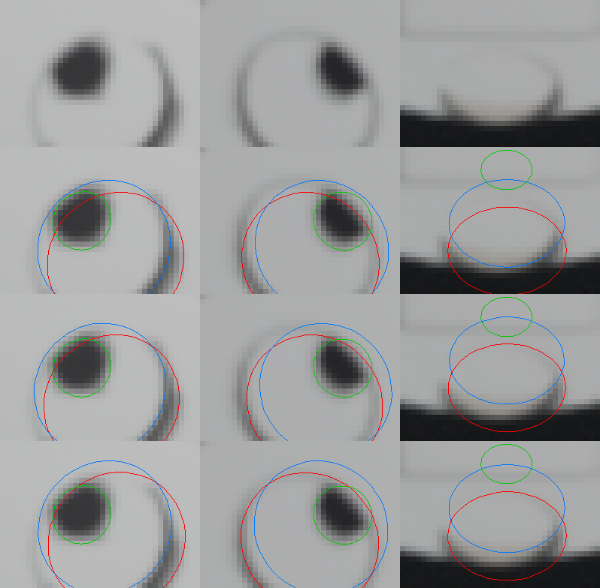

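Hypothesis row 4 fits best: no tilt and the height is right. The plate sits about 1.2 mm towards −x and 0.55 mm towards −y of the pump frame, so I correct by that.

```bash
python3 - <<'E'
from h import *
import pickle
ps,T=pickle.load(open('hover.pkl','rb'));yp=-.24876;c,s=np.cos(yp),np.sin(yp);R=np.array([[c,s],[-s,c]])
d=np.array([.0012,.00055])@R
cmd=np.array([*T,.1142])+[-.00038,-.00012,-.00063]
g=ps[0]+[*d,.0003]
bot.move_linear(cmd+[*d,.0003],speed=.01);bot.wait(.4)
p=wpose();err=g-p[0];print(err)
if abs(err).max()>.0003: bot.move_linear(cmd+[*d,.0003]+err,speed=.01);bot.wait(.4)
p=wpose();print(g-p[0],p[1][:,2],bot.read_ft_force(),bot.read_clock())
im=bot.camera('wrist')[:,:,::-1].copy();cv2.imwrite('pics/fin.png',im)
P=np.array([.5600,.22925]);t=np.linspace(0,2*np.pi,60);ci=np.c_[np.cos(t),np.sin(t)];S=7;tiles=[]
for i,(x0,y0) in ((1,(334,183)),(2,(186,183)),(0,(261,322))):
    tl=cv2.resize(im[y0:y0+34,x0:x0+38],None,fx=S,fy=S,interpolation=3);t2=tl.copy()
    for r,z,col in((.0065,.1077,(0,0,255)),(.003,.092,(0,200,0))):
        uv=wproj(np.c_[(L[i]+ci*r)@R+P,np.full(60,z)],p);cv2.polylines(t2,[np.round((uv-[x0,y0]+.5)*S).astype(int)],True,col,1)
    tiles.append(np.vstack([tl,t2]))
cv2.imwrite('pics/ov2.png',np.hstack(tiles))
E
```

```text
[1.16171525e-04 2.75950066e-05 2.00523575e-04]
[1.16171525e-04 2.75950066e-05 2.00523575e-04] [ 5.76445426e-06  1.37110251e-05 -1.00000000e+00] [ 0.18754388 -0.49481623 -2.25327037] 29.5417
```

View pics/ov2.png

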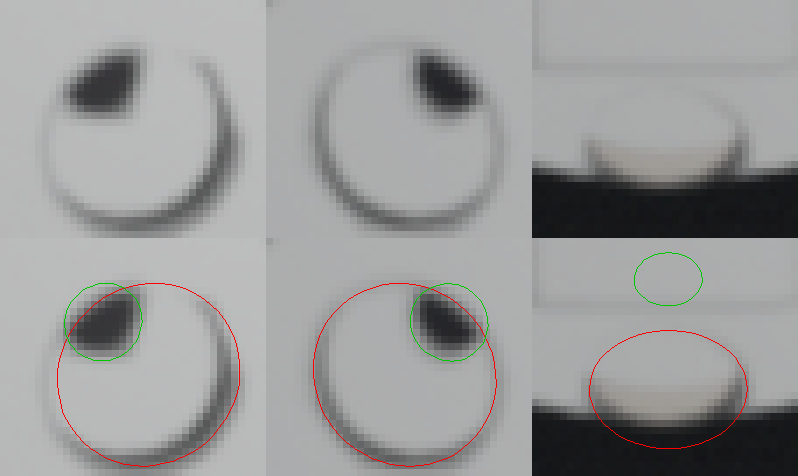

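The rims of all three holes now match the prediction over the threads to about half a millimetre, and the tool axis is vertical. I'm handing the job in.

```bash
python3 - <<'E'
from cell import bot
print(bot.close_job())
E
```

```text
the job is handed in; nothing more can be done
None
```

The chuck is closed on its bit and released, and the head plate is held level about 10 mm above the seat, its three holes over the threads to about 0.5 mm by the wrist camera; I handed the job in at about 30 s and have not seen a verdict.

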